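# Slide the tablet out over the riser's edge

## Robot

A 6-joint arm with a two-finger parallel gripper is mounted at the origin on the work surface. World frame = base frame: x ahead of the robot, y to its left, z up, the work surface at z = 0. Lengths are in mm, angles in rad, forces in N, time in s.
With the tool pointing down it reaches from about 325 to 875 mm from the base axis. Payload 4.4 kg.
Tool frame: the origin (TCP) lies where the fingers leave the gripper's body, on its centre line; the fingertips stand 73 mm ahead of it and the grasp point (between the pads) lies 54 mm ahead of it (ctrl.tips_ahead is the distance from the TCP to the fingertips, in mm); z points along the fingers, y is the line along which they close (so a half turn about z gives the same grasp; the last joint's range is limited). The gripper opens to 85 mm and grips with 20 to 120 N. Pads are 22 mm wide; open, the fingers measure 114 mm over their backs; the gripper's body (76 mm by 85 mm) begins 54 mm behind the grasp point. The pads swing forward as they close: fully open they stand 13 mm farther back than shut.
Start: joints at [-1.49, 0.207, 1.542, -0, 1.393, -0.15], TCP at [131.522, -559.759, 303.882] pointing down, gripper open.
Joint ranges: [-2.73, 2.73], [-0.86, 2.22], [0.23, 2.46], [-1.11, 4.25], [0.08, 2.63], [-2.82, 2.82]. Speed limits (rad/s): [2.79, 2.79, 3.14, 3.14, 3.14, 3.14].

## Interface

Orientations are given as a 3x3 rotation matrix whose columns are the frame's x, y, z axes.
In Python, from bench import ctrl, optics gives the robot as it stands (ctrl), with the cameras (optics).
- The arm moves only by the shell command python3 steer.py FILE [FORCE], which reads ROWS from the file FILE. ROWS is a JSON list of rows, 1 to 12 of them, each written [[rx, ry, rz], [dx, dy, dz], opening]: a rotation vector rx, ry, rz in shares of pi/2 rad (1.0 is pi/2 rad), then dx, dy, dz in shares of the most that a row can go, 1 being 50 mm, then the finger opening in mm; each row shifts and turns the commanded pose from where the row before left it, along the tool's axes as they then stand; what a row does not reach is not made up. A row lasts 1/10 s, in which the tool goes at most 50 mm and 0.15 rad, less where a joint would pass 70% of its speed; a pose out of reach is approached as far as the arm can. The fingers move at their own pace and stop on an object; FORCE is the grip in N (left out, the last holds). Time passes only in rows, so rows that do not move let the fingers close. It prints the time, the measured TCP pose, the force, the opening and the grip force at its end. No shift or turn number may pass 1 either way. Input that does not fit is refused with a message, and nothing moves.
- ctrl.observe(): the state, without advancing time (a new reading comes with each control period).
- optics.grab_frame(name): name is "side" or "top"; returns a dict with "frame" (420x560x3 uint8, red, green, blue), "fov_y" (degrees; the focal length in pixels is half the picture's height over the tangent of half this angle, whatever the lens; pixels are square), "cx", "cy" (the principal point, pixels), "rvec" (rotation vector, rad) and "tvec" (3), from world to camera coordinates, as OpenCV has them. Camera axes: x right, y down, z forward; pixel columns grow to the right and rows downward; lengths in mm; the calibration is good to about 2 mm. A picture is of the moment at which its call begins. There is no depth.
- ctrl.close_job(): hands the job in; it is judged then, once.
The state is a dict: "time": time; "joint_pos": joint angles; "joint_vel": joint speeds; "tau": joint torques, N m; "tcp_pos": TCP position; "tool_rot": TCP orientation; "contact_force": force on the tool from outside, world axes, zero at the start; "torque": the same for the moment, N m; "grip_width": finger opening in mm; "grip_force": force on a finger pad.
Only numpy, scipy, OpenCV 4.12 (cv2) and the standard library are available. Lean on these libraries where they do the work, as an engineer would, in place of code of your own. Each camera call takes 0.05 s, during which the arm holds its last target. There are 200 camera calls.

## Task

The thin tablet lies flat on the wooden desk riser, where nobody can get a finger under it. With the fingertips, slide it along the riser away from the robot until its front end sticks out 5 cm, give or take 1 cm, past the riser's far edge and it lies square to that edge, then draw the hand back and leave it resting there. Do not lift, tip or drop the tablet, and leave everything else, including the similar-looking notebook beside it, where it is.

Things in the scene. Friction and masses are not known exactly. Their poses are not given: they have to be found in the camera images.
- riser: low desk riser, fixed: wooden board 340 (x) x 660 (y) x 18 mm on two grey end panels, its flat top 70 mm above the desk. Origin at the centre of its footprint on the desk; z up; x points across it away from the robot to its far long edge (turned up to 0.2 rad either way), y along its length.
- riser_edge (a point): middle of the riser's far long edge, on its top surface, 170 mm from the riser's origin along riser x and 70 mm up; axes as the riser's (x points out over the edge, y along the edge).
- tablet: tablet computer: plain black slab 200 (x) x 125 (y) x 8 mm, dark glass screen, about 0.3 kg, loose, flat, screen up, on the riser's left or right half. Origin: centre of its underside, z up; x along its length to its front end, within 0.25 rad of riser x. Its front end starts 15 to 50 mm short of the far edge. Slides with dry friction, stops when the push stops, tips off if over half overhangs.
- tablet_front (a point): middle of the tablet's front (far) end face, 100 mm from its origin along its x, half way up its thickness.
- tablet_back (a point): middle of the tablet's back end face (nearest the robot), 100 mm from its origin along -x, half way up its thickness.
- notebook: bystander: closed notebook with black hard covers, paper edges and a grey elastic band, 195 x 125 x 16 mm, loose, lying flat on the other half of the riser. Origin at the centre of its underside, x roughly along riser x.
- notes: bystander: block of white note paper 50 x 50 x 22 mm, loose, on the riser between tablet and notebook. Origin at the centre of its underside.
- pen_pot: bystander: round dark metal pen pot, 70 mm across, 95 mm tall, with pens up to 150 mm high, loose, at the left (+y) end of the riser. Origin at the centre of its underside.
- mug: bystander: white mug, 82 mm across, 95 mm tall, on the desk beyond the riser's left end. Origin at the centre of its underside.
- stapler: bystander: stapler 150 x 36 x 52 mm, on the desk beyond the riser's right end. Origin at the centre of its underside.
- tape: bystander: tape dispenser 60 x 120 mm, 62 mm tall, loose, at the right (-y) end of the riser. Origin at the centre of its underside.

How it is judged:
By the outcome, as a careful person would: the job done as asked, in the order asked, and still so for the second after the job is handed in, with the robot touching nothing.
It also fails if it takes over 38 s, if anything falls off the work surface, if the arm or the gripper's body presses on something with over 40 N, if the wrist force passes 120 N, or if a joint passes its speed limit or range.

## Working session

There is one attempt and no reset: what is moved stays moved. The work goes in short steps, Python scripts to look and compute and a shell command to move; the robot and the scene stay as the last step left them, time stands still between calls to the robot, and variables do not carry over. Pictures are saved under pics/ and viewed, at most 10 in all, crops included, and the job is handed in when it is done.

```bash
ls; mkdir -p pics; python3 - <<'E'
from bench import ctrl, optics
import cv2, json, pickle
for n in ("top","side"):
    f=optics.grab_frame(n); pickle.dump(f,open(f"pics/{n}0.pkl","wb"))
    cv2.imwrite(f"pics/{n}0.png",f["frame"][:,:,::-1])
    print(n,{k:v for k,v in f.items() if k!="frame"})
o=ctrl.observe(); print(o["time"],o["tcp_pos"],o["tool_rot"],o["contact_force"],ctrl.tips_ahead)
E
```

```text
bench.py
pics
steer.py
top {'fov_y': 50.63547178952295, 'cx': 271.3918621726224, 'cy': 204.60450916175415, 'rvec': array([ 2.15558988, -2.17322197,  0.15240438]), 'tvec': array([  12.34302104,  654.58410126, 1175.69434585])}
side {'fov_y': 54.90710652867453, 'cx': 281.3746009469922, 'cy': 214.39643668412404, 'rvec': array([ 1.02058418, -2.47266085,  0.98401997]), 'tvec': array([473.25212825, 369.55182581, 823.6765458 ])}
0.1 [ 131.49085465 -559.21098717  302.82497735] [[ 9.73479247e-01  2.28775279e-01 -1.63314900e-04]
 [ 2.28775105e-01 -9.73476995e-01  2.11945349e-03]
 [ 3.25895266e-04 -2.10060637e-03 -9.99997741e-01]] [-0.00361104  0.24190998  0.25487497] 72.6
```

View pics/top0.png

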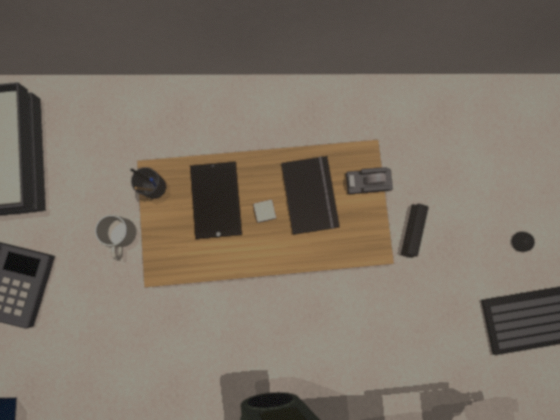

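View pics/side0.png

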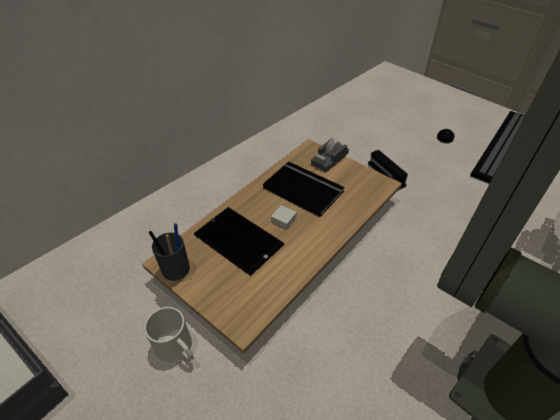

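The top view shows the riser with corners near (138,160), (379,141), (393,265) and (145,286). The tablet, which has no band and a home dot at (218,234), is on the left at about (191–242, 162–240). The notebook with its grey band is at about (283–338, 157–234), and the note block is at (264,211). In the side view the tablet is at about (195–284, 208–272), and the far edge runs from (146,266) to (311,140).

```bash
cat > h.py <<'E'
import cv2, numpy as np
def cam(f):
    h=f["frame"].shape[0]; F=h/2/np.tan(np.radians(f["fov_y"])/2)
    K=np.array([[F,0,f["cx"]],[0,F,f["cy"]],[0,0,1.]])
    R=cv2.Rodrigues(np.array(f["rvec"]))[0]; return K,R,np.array(f["tvec"])
def plane(f,px,z):
    K,R,t=cam(f); px=np.atleast_2d(px).astype(float)
    d=(R.T@np.linalg.inv(K)@np.c_[px,np.ones(len(px))].T).T; c=-R.T@t
    return c+d*((z-c[2])/d[:,2])[:,None]
def tri(f,g,p,q):
    P=[k@np.c_[r,t] for k,r,t in (cam(f),cam(g))]
    X=cv2.triangulatePoints(P[0],P[1],np.float64(p).T,np.float64(q).T); return (X[:3]/X[3]).T
def quad(mask):
    """largest blob -> 4 corners, by fitting lines to contour points near each polygon side"""
    cs,_=cv2.findContours(mask,cv2.RETR_EXTERNAL,cv2.CHAIN_APPROX_NONE); c=max(cs,key=cv2.contourArea)
    h=cv2.convexHull(c); e=.01
    while len(a:=cv2.approxPolyDP(h,e*cv2.arcLength(h,True),True))>4: e+=.005
    a=a[:,0].astype(float); p=c[:,0].astype(float); L=[]
    for i in range(len(a)):
        u=a[(i+1)%len(a)]-a[i]; n=np.hypot(*u); u/=n
        s=(p-a[i])@u; d=np.abs((p-a[i])@[-u[1],u[0]])
        v=cv2.fitLine(p[(d<3)&(s>.1*n)&(s<.9*n)].astype(np.float32),cv2.DIST_HUBER,0,.01,.01).ravel()
        L.append(np.cross([v[2],v[3],1],[v[2]+v[0],v[3]+v[1],1]))
    X=[np.cross(L[i-1],L[i]) for i in range(len(L))]
    return np.array([x[:2]/x[2] for x in X])
def masks(f,box):
    """wood mask; dark mask inside box x0,y0,x1,y1"""
    im=cv2.cvtColor(f["frame"],cv2.COLOR_RGB2HSV); 
    wood=((im[...,1]>90)&(im[...,2]>60)&(im[...,0]<30)).astype(np.uint8)
    wood=cv2.morphologyEx(wood,cv2.MORPH_OPEN,np.ones((3,3)))
    dark=(im[...,2]<50).astype(np.uint8); m=np.zeros_like(dark); x0,y0,x1,y1=box
    m[y0:y1,x0:x1]=dark[y0:y1,x0:x1]; return wood,m
E
python3 - <<'E'
import pickle,numpy as np,cv2
from h import *
np.set_printoptions(precision=1,suppress=True)
T=pickle.load(open("pics/top0.pkl","rb"));S=pickle.load(open("pics/side0.pkl","rb"))
for n,f,b in (("top",T,(180,150,255,250)),("side",S,(188,200,290,280))):
    K,R,t=cam(f); print(n,"cam at",-R.T@t)
    hs=cv2.cvtColor(f["frame"],cv2.COLOR_RGB2HSV)
    w,d=masks(f,b); q=quad(w); r=quad(d); print("wood\n",q,"\ntab\n",r)
    P=plane(f,q,70); Q=plane(f,r,78); print(P,"\n",Q)
    print([np.linalg.norm(P[i]-P[i-1]) for i in range(4)],[np.linalg.norm(Q[i]-Q[i-1]) for i in range(4)])
    o=f["frame"][:,:,::-1].copy()
    for a,c in ((q,(0,0,255)),(r,(0,255,0))): cv2.polylines(o,[np.int32(np.round(a*8))],True,c,1,cv2.LINE_AA,3)
    cv2.imwrite(f"pics/{n}_o.png",o)
E
```

```text
top cam at [ 503.5   27.  1247.7]
wood
 [[376.9 140.1]
 [392.5 262.6]
 [144.6 286.3]
 [137.9 161. ]] 
tab
 [[233.5 163.4]
 [239.6 232.3]
 [196.5 236.9]
 [191.  166.7]]
[[ 826.6 -282.5   70. ]
 [ 494.2 -311.2   70. ]
 [ 439.2  339.5   70. ]
 [ 772.   366.2   70. ]] 
 [[762.1 108.2  78. ]
 [577.1  91.9  78. ]
 [566.  204.9  78. ]
 [753.7 221.9  78. ]]
[np.float64(650.993761427005), np.float64(333.62659524764024), np.float64(652.9240264203028), np.float64(333.8476577891681)] [np.float64(114.01807144501407), np.float64(185.70633092254505), np.float64(113.54897279715031), np.float64(188.40969991797985)]
side cam at [118.  542.5 854.8]
wood
 [[402.7 183. ]
 [243.1 352.2]
 [141.2 265. ]
 [306.9 140.3]] 
tab
 [[227.8 207.2]
 [284.  243.5]
 [249.9 274.9]
 [193.3 233.5]]
[[ 489.4 -315.7   70. ]
 [ 432.9  345.3   70. ]
 [ 771.1  373.9   70. ]
 [ 825.8 -273.8   70. ]] 
 [[766.6 106.9  78. ]
 [569.5  89.9  78. ]
 [559.6 212.5  78. ]
 [756.6 228.8  78. ]]
[np.float64(338.9706002959808), np.float64(663.3978801823557), np.float64(339.44614637894915), np.float64(650.0002708823429)] [np.float64(122.34963060353782), np.float64(197.89806618719777), np.float64(123.04093717527749), np.float64(197.70877194722434)]
```

```bash
cat >> h.py <<'E'
def measure(f,box,z=78):
    """tablet and riser quads, 4x upsampled for sub-pixel outlines (pixel corners), Otsu thresholds"""
    k=4; im=cv2.resize(f["frame"],None,fx=k,fy=k,interpolation=cv2.INTER_CUBIC)
    hs=cv2.cvtColor(im,cv2.COLOR_RGB2HSV)
    sat=im[...,0].astype(int)-im[...,2]; wood=((sat>28)*255).astype(np.uint8)
    wood=cv2.morphologyEx(wood,cv2.MORPH_OPEN,np.ones((9,9)))
    x0,y0,x1,y1=[k*b for b in box]; R=im[y0:y1,x0:x1,0]
    _,d=cv2.threshold(R,0,255,cv2.THRESH_BINARY_INV+cv2.THRESH_OTSU)
    m=np.zeros(im.shape[:2],np.uint8); m[y0:y1,x0:x1]=d
    g=lambda a:(a+.5)/k-.5
    return g(quad(wood)),g(quad(m))
E
python3 - <<'E'
import pickle,numpy as np,cv2
from h import *
np.set_printoptions(precision=1,suppress=True)
T=pickle.load(open("pics/top0.pkl","rb"));S=pickle.load(open("pics/side0.pkl","rb"))
o={}
for n,f,b in (("top",T,(180,152,250,248)),("side",S,(188,200,290,280))):
    q,r=measure(f,b); P=plane(f,q,70); Q=plane(f,r,78)
    print(n,q.ravel(),r.ravel()); print(P,"\n",Q)
    for A in (P,Q):
        print([round(float(np.linalg.norm(A[i]-A[i-1])),1) for i in range(4)],"yaw mod 90",[round((np.arctan2(*(A[i]-A[i-1])[1::-1])+np.pi/4)%(np.pi/2)-np.pi/4,4) for i in range(4)], A.mean(0))
    o[n]=(q,r)
    im=cv2.resize(f["frame"][:,:,::-1][100:360,100:420],None,fx=2.4,fy=2.3) if 0 else f["frame"][:,:,::-1].copy()
    for a,c in ((q,(0,0,255)),(r,(0,255,0))): cv2.polylines(im,[np.int32(np.round(a*8))],True,c,1,cv2.LINE_AA,3)
    cv2.imwrite(f"pics/{n}_o2.png",cv2.resize(im[125:365,120:420],(750,600)))
def match(a,b,za,f,g):  # order side quad like top quad
    A=plane(f,a,za);B=plane(g,b,za); return b[[np.argmin(np.linalg.norm(B-x,axis=1)) for x in A]]
for i,z in ((0,70),(1,78)):
    a=o["top"][i]; print("tri",tri(T,S,a,match(a,o["side"][i],z,T,S)))
from bench import ctrl, optics
print(ctrl.tips_ahead)
E
```

```text
top [378.5 138.4 394.3 264.2 143.  287.7 136.3 159.4] [235.3 161.  241.7 234.4 195.  239.  189.5 165.1]
[[ 831.4 -287.2   70. ]
 [ 490.  -315.7   70. ]
 [ 435.7  343.5   70. ]
 [ 776.4  370.7   70. ]] 
 [[768.6 103.6  78. ]
 [571.6  86.5  78. ]
 [560.6 208.8  78. ]
 [758.3 226.1  78. ]]
[660.1, 342.6, 661.5, 341.8] yaw mod 90 [np.float64(0.0833), np.float64(0.0834), np.float64(0.0822), np.float64(0.0795)] [633.3  27.8  70. ]
[122.9, 197.7, 122.8, 198.5] yaw mod 90 [np.float64(0.0838), np.float64(0.0868), np.float64(0.09), np.float64(0.0875)] [664.8 156.2  78. ]
side [401.8 182.9 243.1 351.4 140.5 264.  308.  138.2] [227.7 206.5 284.8 243.3 250.1 275.7 192.4 233.8]
[[ 491.6 -313.9   70. ]
 [ 434.2  344.3   70. ]
 [ 775.   373.4   70. ]
 [ 831.  -285.2   70. ]] 
 [[769.2 105.2  78. ]
 [568.4  88.1  78. ]
 [557.6 213.7  78. ]
 [757.5 230.9  78. ]]
[340.7, 660.7, 342.0, 660.9] yaw mod 90 [np.float64(0.0845), np.float64(0.087), np.float64(0.0852), np.float64(0.085)] [632.9  29.6  70. ]
[126.2, 201.5, 126.1, 200.6] yaw mod 90 [np.float64(0.0921), np.float64(0.0854), np.float64(0.0856), np.float64(0.0861)] [663.2 159.5  78. ]
tri [[ 832.2 -287.4   68.2]
 [ 490.9 -315.3   69.4]
 [ 435.3  343.9   67.8]
 [ 777.7  372.2   66.1]]
tri [[769.4 104.2  76.9]
 [571.3  86.2  74.1]
 [561.3 210.2  70.7]
 [760.4 228.   72.8]]
72.6
```

View pics/top_o2.png

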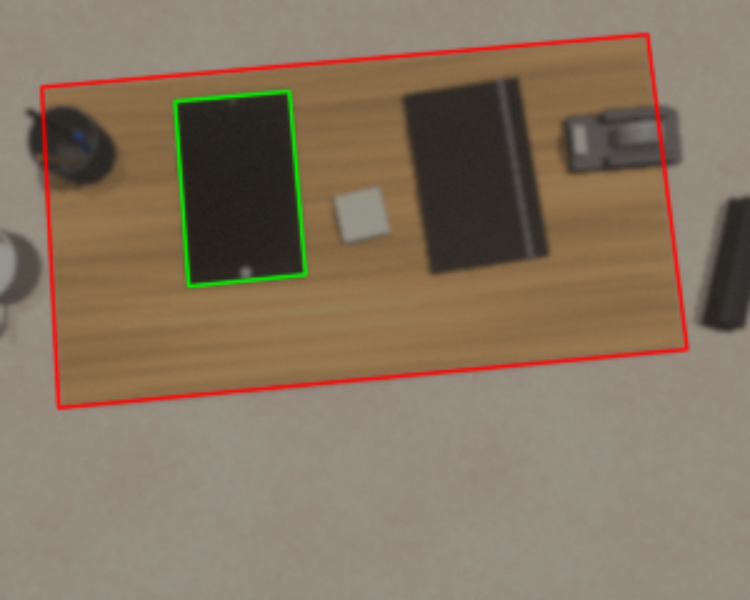

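The outlines fit well, and triangulation gives about 68 mm for the riser top and 71–77 mm for the tablet. In world coordinates the riser is at (633, 28.5) with yaw 0.0835. The tablet is at (664, 158) with yaw about 0.087 and its front 28 mm short of the edge, so it needs about 78 mm of travel. I'll move the hand in behind it.

The rows are not in the units I measure in: shifts go in shares of 50 mm and turns go in shares of pi/2 rad. I convert before sending: -37.5 mm is -0.75, 24 mm is 0.48, 0.1475 rad / 1.5708 = 0.0939.

```bash
echo '[[[0, 0, 0.0939], [0, 0, 0], 85], [[0, 0, 0], [0.48, -0.75, 0], 85], [[0, 0, 0], [0.48, -0.75, 0], 85], [[0, 0, 0], [0.48, -0.75, 0], 85], [[0, 0, 0], [0.48, -0.75, 0], 85], [[0, 0, 0], [0.48, -0.75, 0], 85], [[0, 0, 0], [0.48, -0.75, 0], 85], [[0, 0, 0], [0.48, -0.75, 0], 85], [[0, 0, 0], [0.48, -0.75, 0], 85], [[0, 0, 0], [0.48, -0.75, 0], 85], [[0, 0, 0], [0.48, -0.75, 0], 85], [[0, 0, 0], [0.48, -0.75, 0], 85]]' > next.json && python3 steer.py next.json && echo '[[[0, 0, 0], [0.48, -0.75, 0], 85], [[0, 0, 0], [0.48, -0.75, 0], 85], [[0, 0, 0], [0.48, -0.75, 0], 85], [[0, 0, 0], [0.48, -0.75, 0], 85], [[0, 0, 0], [0.48, -0.75, 0], 85], [[0, 0, 0], [0.48, -0.75, 0], 85], [[0, 0, 0], [0, 0, 0], 85], [[0, 0, 0], [0, 0, 0], 85]]' > next.json && python3 steer.py next.json; cat > st.py <<'E'
from bench import ctrl, optics
import numpy as np
np.set_printoptions(precision=2,suppress=True)
o=ctrl.observe(); r=o["tool_rot"]; d=o["tcp_pos"]-[633,28.5,0]; c,s=np.cos(.0835),np.sin(.0835)
print(o["time"],o["tcp_pos"],"u,v",c*d[0]+s*d[1],-s*d[0]+c*d[1],"yaw",np.arctan2(r[1,0],r[0,0]),"z",r[:,2],"F",o["contact_force"],o["grip_width"],ctrl.tips_ahead)
E
python3 st.py
```

```text
time: 1.3
tcp_pos: [360.5, -124.9, 303.7]
tool_rot: [[0.997, 0.083, 0.0], [0.083, -0.997, -0.0], [0.0, 0.0, -1.0]]
contact_force: [0.4, -0.4, 1.1]
grip_width: 85.2
grip_force: 0.0
time: 2.1
tcp_pos: [484.7, 110.2, 303.1]
tool_rot: [[0.996, 0.086, -0.002], [0.086, -0.996, -0.001], [-0.002, 0.0, -1.0]]
contact_force: [-0.7, 0.0, 0.2]
grip_width: 84.7
grip_force: 0.0
2.1 [484.74 110.24 303.1 ] u,v -140.92172997123347 93.81620500633724 yaw 0.085745304404963 z [-0. -0. -1.] F [-0.67  0.02  0.24] 84.73202469284752 72.6
```

Scaled: 45 mm is 0.9, 40 mm is 0.8, 0.002 rad / 1.5708 = 0.0013.

```bash
echo '[[[0, 0, 0.0013], [0.2, -0.66, 0], 85], [[0, 0, 0], [0, 0, 0.9], 85], [[0, 0, 0], [0, 0, 0.9], 85], [[0, 0, 0], [0, 0, 0.8], 85], [[0, 0, 0], [0, 0, 0.2], 85], [[0, 0, 0], [0, 0, 0], 85], [[0, 0, 0], [0, 0, 0], 85]]' > next.json && python3 steer.py next.json; python3 st.py; python3 - <<'E'
from bench import ctrl, optics
import cv2
f=optics.grab_frame("side"); cv2.imwrite("pics/s2.png",cv2.resize(f["frame"][180:380,120:380][:,:,::-1],(780,600),interpolation=cv2.INTER_CUBIC))
E
```

```text
time: 2.8
tcp_pos: [493.6, 142.7, 165.8]
tool_rot: [[0.997, 0.08, 0.003], [0.08, -0.997, 0.0], [0.003, -0.0, -1.0]]
contact_force: [1.5, 0.4, 0.7]
grip_width: 85.1
grip_force: 0.0
2.8 [493.64 142.66 165.81] u,v -129.35633597437433 125.38964984710998 yaw 0.080166018769724 z [ 0.  0. -1.] F [1.48 0.4  0.66] 85.14198162843846 72.6
```

View pics/s2.png

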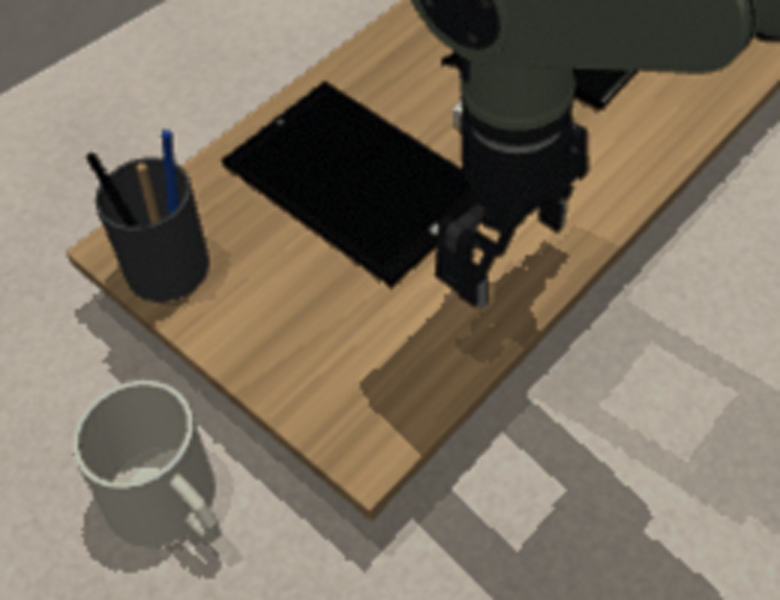

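The picture shows the open hand standing behind the tablet's back end (crop ~ (390,285)–(470,190)), with the fingertips at about (480,300) still above the wood and nothing else near. I'll feel for the board.

Scaled: 10 mm is 0.2, 9 mm is 0.18.

```bash
echo '[[[0, 0, 0], [0, 0, 0.2], 85], [[0, 0, 0], [0, 0, 0.18], 85], [[0, 0, 0], [0, 0, 0], 85], [[0, 0, 0], [0, 0, 0], 85]]' > next.json && python3 steer.py next.json | grep -E 'pos|force'; echo '[[[0, 0, 0], [0, 0, 0.04], 85], [[0, 0, 0], [0, 0, 0], 85]]' > next.json && python3 steer.py next.json| grep -E 'pos|force'; echo '[[[0, 0, 0], [0, 0, 0.04], 85], [[0, 0, 0], [0, 0, 0], 85]]' > next.json && python3 steer.py next.json| grep -E 'pos|force'
```

```text
tcp_pos: [492.0, 143.2, 144.5]
contact_force: [-0.8, -0.3, 0.3]
grip_force: 0.0
tcp_pos: [492.3, 143.3, 142.8]
contact_force: [-0.7, -0.6, -0.0]
grip_force: 0.0
tcp_pos: [492.2, 143.2, 140.7]
contact_force: [-0.3, 0.7, -0.0]
grip_force: 0.0
```

Scaled: 2 mm is 0.04.

```bash
for i in 1; do echo '[[[0, 0, 0], [0, 0, 0.04], 85], [[0, 0, 0], [0, 0, 0], 85]]' > next.json && python3 steer.py next.json| grep -E 'pos|t_force'; done;  echo '[[[0, 0, 0], [0, 0, 0.04], 85], [[0, 0, 0], [0, 0, 0], 85]]' > next.json && python3 steer.py next.json| grep -E 'pos|t_force';  echo '[[[0, 0, 0], [0, 0, 0.04], 85], [[0, 0, 0], [0, 0, 0], 85]]' > next.json && python3 steer.py next.json| grep -E 'pos|t_force'
```

```text
tcp_pos: [492.1, 143.2, 138.6]
contact_force: [0.1, -0.1, -0.5]
tcp_pos: [492.1, 143.2, 136.6]
contact_force: [0.6, -0.4, 0.2]
tcp_pos: [492.1, 143.2, 134.6]
contact_force: [0.2, -0.1, -0.1]
```

Scaled: 2 mm is 0.04.

```bash
echo '[[[0, 0, 0], [0, 0, 0.04], 85], [[0, 0, 0], [0, 0, 0], 85]]' > next.json && python3 steer.py next.json| grep -E 'pos|t_force';  echo '[[[0, 0, 0], [0, 0, 0.02], 85], [[0, 0, 0], [0, 0, 0], 85]]' > next.json && python3 steer.py next.json| grep -E 'pos|t_force'; echo '[[[0, 0, 0], [0, 0, 0.02], 85], [[0, 0, 0], [0, 0, 0], 85]]' > next.json && python3 steer.py next.json| grep -E 'pos|t_force'
```

```text
tcp_pos: [492.1, 143.2, 132.6]
contact_force: [0.4, -0.2, 0.3]
tcp_pos: [492.2, 143.2, 131.8]
contact_force: [0.3, 0.9, -0.6]
tcp_pos: [492.2, 143.2, 130.8]
contact_force: [0.8, -0.6, 0.1]
```

Scaled: 1 mm is 0.02.

```bash
echo '[[[0, 0, 0], [0, 0, 0.02], 85], [[0, 0, 0], [0, 0, 0], 85]]' > next.json && python3 steer.py next.json| grep -E 'pos|t_force';  echo '[[[0, 0, 0], [0, 0, 0.02], 85], [[0, 0, 0], [0, 0, 0], 85]]' > next.json && python3 steer.py next.json| grep -E 'pos|t_force'; python3 st.py
```

```text
tcp_pos: [492.2, 143.2, 129.8]
contact_force: [-0.5, -0.3, 0.2]
tcp_pos: [492.3, 143.2, 129.6]
contact_force: [-1.6, -0.6, 5.4]
5.25 [492.31 143.22 129.62] u,v -130.62691051800724 126.0539502100004 yaw 0.0814120189871988 z [-0. -0. -1.] F [-1.64 -0.64  5.39] 85.03719344219978 72.6
```

The fingertips touched the board at TCP z = 129.6, so the open tips stand 59.6 mm ahead of the TCP. I'll lift 3 mm clear and push.

Scaled: 20 mm is 0.4, 15 mm is 0.3.

```bash
echo '[[[0, 0, 0], [0, 0, -0.08], 85], [[0, 0, 0], [0.3, 0, 0], 85], [[0, 0, 0], [0.4, 0, 0], 85], [[0, 0, 0], [0.24, 0, 0], 85], [[0, 0, 0], [0.08, 0, 0], 85], [[0, 0, 0], [0, 0, 0], 85]]' > next.json && python3 steer.py next.json| grep -E 'pos|t_force'; python3 st.py; echo '[[[0, 0, 0], [0.08, 0, 0], 85], [[0, 0, 0], [0.08, 0, 0], 85], [[0, 0, 0], [0.08, 0, 0], 85]]' > next.json && python3 steer.py next.json| grep -E 'pos|t_force';python3 st.py
```

```text
tcp_pos: [543.3, 147.3, 132.7]
contact_force: [-0.3, 0.5, 0.3]
5.85 [543.27 147.31 132.74] u,v -79.51264849956924 125.87517029799223 yaw 0.08123575669888447 z [-0. -0. -1.] F [-0.32  0.49  0.33] 84.8151782047879 72.6
tcp_pos: [555.0, 148.3, 132.8]
contact_force: [-0.5, 0.8, 0.4]
6.15 [555.01 148.33 132.84] u,v -67.72505565618741 125.91628564300612 yaw 0.08131189159482333 z [-0. -0. -1.] F [-0.53  0.82  0.35] 85.62419851101619 72.6
```

Scaled: 4 mm is 0.08, -0.002 rad / 1.5708 = -0.0013.

```bash
echo '[[[0, 0, -0.0013], [0.08, 0, 0], 85], [[0, 0, 0], [0.08, 0, 0], 85], [[0, 0, 0], [0.08, 0, 0], 85], [[0, 0, 0], [0, 0, 0], 85]]' > next.json && python3 steer.py next.json| grep -E 'pos|t_force'; echo '[[[0, 0, 0], [0.1, 0, 0], 85], [[0, 0, 0], [0.1, 0, 0], 85], [[0, 0, 0], [0.1, 0, 0], 85], [[0, 0, 0], [0.1, 0, 0], 85]]' > next.json && python3 steer.py next.json| grep -E 'pos|t_force'; echo '[[[0, 0, 0], [0.1, 0, 0], 85], [[0, 0, 0], [0.1, 0, 0], 85], [[0, 0, 0], [0.06, 0, 0], 85], [[0, 0, 0], [0, 0, 0], 85]]' > next.json && python3 steer.py next.json| grep -E 'pos|t_force'; python3 st.py; python3 - <<'E'
from bench import ctrl, optics
import cv2,pickle
for n in("top","side"):
    f=optics.grab_frame(n); pickle.dump(f,open(f"pics/{n}3.pkl","wb"))
    y,x=(110,120) if n=="top" else (130,120)
    cv2.imwrite(f"pics/{n}3.png",cv2.resize(f["frame"][y:y+200,x:x+260][:,:,::-1],(780,600),interpolation=cv2.INTER_CUBIC))
E
```

```text
tcp_pos: [567.7, 149.3, 132.8]
contact_force: [-0.2, 0.3, -0.2]
tcp_pos: [587.4, 151.0, 132.7]
contact_force: [-1.6, 0.7, 0.0]
tcp_pos: [600.9, 152.1, 133.1]
contact_force: [0.3, 0.7, -0.1]
7.35 [600.85 152.05 133.11] u,v -21.72847656694801 125.80380808488917 yaw 0.08320052668577257 z [ 0.  0. -1.] F [ 0.27  0.68 -0.07] 85.15119808148012 72.6
```

View pics/top3.png

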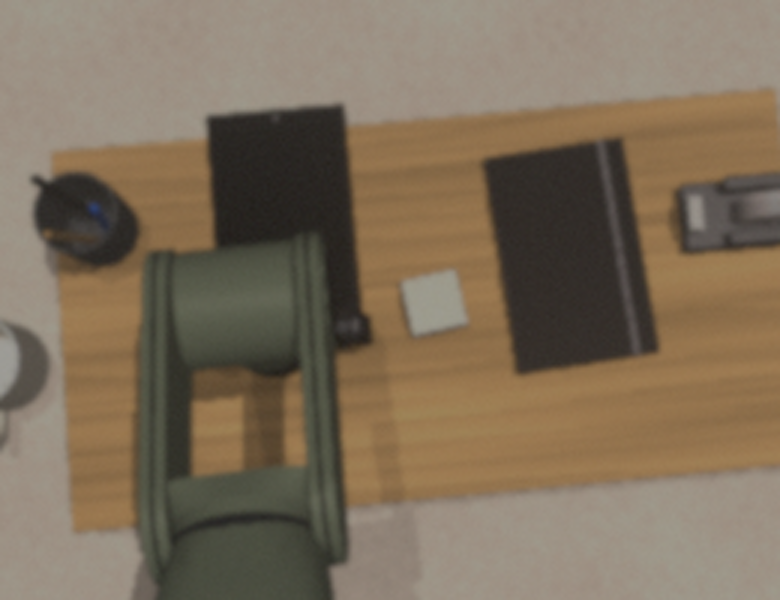

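View pics/side3.png

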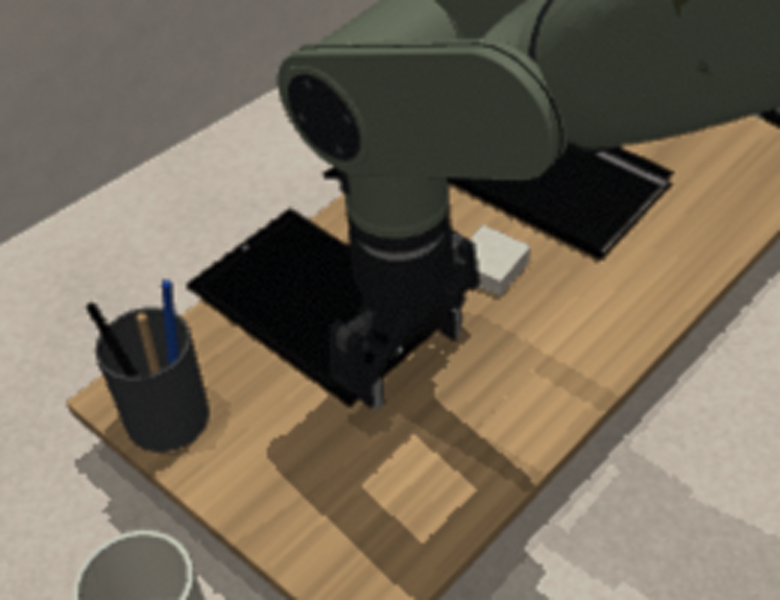

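The tablet is sliding straight. In the top crop its front edge runs (208,118)–(343,105), already past the riser edge, and both fingers are at its back. The notes block and notebook haven't moved. I'll measure the front edge now.

```bash
cat >> h.py <<'E'
def front(f,x0=194,x1=231,y0=125,y1=175):
    """u of tablet front edge (top view) in riser axes, and its yaw against the riser"""
    g=cv2.cvtColor(f["frame"],cv2.COLOR_RGB2GRAY).astype(float); p=[]
    for x in range(x0,x1):
        c=g[y0:y1,x]; i=next(i for i in range(len(c)) if c[i]<75 and c[min(i+3,len(c)-1)]<60)
        hi=c[max(i-6,0):i-2].mean() if i>3 else c[0]; lo=c[i+3:i+6].mean(); m=(hi+lo)/2
        j=next(j for j in range(max(i-5,1),i+4) if c[j]<m<=c[j-1]); p.append((x,y0+j-1+(c[j-1]-m)/(c[j-1]-c[j])))
    v=cv2.fitLine(np.float32(p),cv2.DIST_HUBER,0,.01,.01).ravel()
    e=plane(f,[v[2:]-15*v[:2],v[2:]+15*v[:2]],78); q=(e-[633,28.5,0])@np.array([[np.cos(.0835)],[np.sin(.0835)],[0]])
    d=e[1]-e[0]; y=(np.arctan2(d[1],d[0])-np.pi/2)%np.pi; y=y-np.pi if y>np.pi/2 else y
    return float(q.mean()),float(y-.0835),e
E
python3 - <<'E'
import pickle
from h import *
for n in(0,3):
    print(front(pickle.load(open(f"pics/top{n}.pkl","rb"))))
E
```

```text
(141.76407305777212, 0.0029442607996398446, array([[759.04951548, 220.76788   ,  78.        ],
       [765.97039251, 140.90567325,  78.        ]]))
(187.29175925380628, -0.0007666063686500996, array([[806.09065828, 206.37205108,  78.        ],
       [812.75199126, 126.04018959,  78.        ]]))
```

Overhang is now about 17.5 mm and the tablet is square to 0.001 rad, so it needs about 32 mm more.

Scaled: 5 mm is 0.1, 3 mm is 0.06.

```bash
echo '[[[0, 0, 0], [0.1, 0, 0], 85], [[0, 0, 0], [0.1, 0, 0], 85], [[0, 0, 0], [0.1, 0, 0], 85], [[0, 0, 0], [0.1, 0, 0], 85], [[0, 0, 0], [0.1, 0, 0], 85], [[0, 0, 0], [0.06, 0, 0], 85], [[0, 0, 0], [0.04, 0, 0], 85], [[0, 0, 0], [0, 0, 0], 85], [[0, 0, 0], [0, 0, 0], 85]]' > next.json && python3 steer.py next.json| grep -E 'pos|t_force'; python3 st.py; python3 - <<'E'
from bench import ctrl, optics
import pickle
from h import *
f=optics.grab_frame("top"); pickle.dump(f,open("pics/top4.pkl","wb")); print(front(f,y0=110))
E
```

```text
tcp_pos: [630.3, 154.5, 132.9]
contact_force: [0.2, -0.3, -0.2]
8.35 [630.28 154.54 132.9 ] u,v 7.805407232345287 125.8224800375794 yaw 0.08327057921656034 z [ 0.  0. -1.] F [ 0.19 -0.28 -0.22] 85.16755869422127 72.6
(216.66986336171857, 0.0004955887998748937, array([[834.05101883, 223.92828293,  78.        ],
       [840.829497  , 143.41775304,  78.        ]]))
```

Scaled: 2 mm is 0.04, 1 mm is 0.02.

```bash
echo '[[[0, 0, 0], [0.04, 0, 0], 85], [[0, 0, 0], [0.02, 0, 0], 85], [[0, 0, 0], [0, 0, 0], 85], [[0, 0, 0], [0, 0, 0], 85]]' > next.json && python3 steer.py next.json| grep -E 'pos|t_force'; python3 - <<'E'
from bench import ctrl, optics
from h import *
print(front(optics.grab_frame("top"),y0=110)[:2])
E
echo '[[[0, 0, 0], [-0.2, 0, 0], 85], [[0, 0, 0], [-0.4, 0, 0], 85], [[0, 0, 0], [-0.6, 0, 0], 85], [[0, 0, 0], [0, 0, -0.8], 85], [[0, 0, 0], [0, 0, -0.9], 85], [[0, 0, 0], [0, 0, -0.9], 85], [[0, 0, 0], [-0.9, 0, -0.4], 85], [[0, 0, 0], [-0.9, 0, 0], 85], [[0, 0, 0], [0, 0.9, 0], 85], [[0, 0, 0], [0, 0.9, 0], 85], [[0, 0, 0], [0, 0.9, 0], 85], [[0, 0, 0], [0, 0.9, 0], 85]]' > next.json && python3 steer.py next.json; echo '[[[0, 0, 0], [-0.4, 0.8, 0], 85], [[0, 0, 0], [-0.4, 0.8, 0], 85], [[0, 0, 0], [-0.4, 0.8, 0], 85], [[0, 0, 0], [-0.4, 0.8, 0], 85], [[0, 0, 0], [0, 0, 0], 85], [[0, 0, 0], [0, 0, 0], 85]]' > next.json && python3 steer.py next.json; python3 - <<'E'
from bench import ctrl, optics
import cv2,pickle
from h import *
np.set_printoptions(precision=1,suppress=True)
T=optics.grab_frame("top");S=optics.grab_frame("side")
pickle.dump((T,S),open("pics/end.pkl","wb"))
a=np.hstack([T["frame"][110:330,110:400],S["frame"][110:330,120:410]])[:,:,::-1]
cv2.imwrite("pics/end.png",cv2.resize(a,(800,304),interpolation=cv2.INTER_CUBIC))
print(front(T,y0=110)[:2])
E
```

```text
tcp_pos: [632.7, 154.8, 132.8]
contact_force: [-2.2, -1.5, 1.2]
(218.9882934491231, -0.00028191072590520727)
time: 10.05
tcp_pos: [497.9, -38.4, 283.3]
tool_rot: [[0.996, 0.084, 0.002], [0.084, -0.996, -0.001], [0.002, 0.001, -1.0]]
contact_force: [0.1, 0.1, -1.1]
grip_width: 84.7
grip_force: 0.0
time: 10.65
tcp_pos: [431.4, -203.9, 282.9]
tool_rot: [[0.997, 0.08, 0.001], [0.08, -0.997, -0.0], [0.001, 0.0, -1.0]]
contact_force: [0.8, 0.2, 0.0]
grip_width: 84.7
grip_force: 0.0
(219.0431471813616, 0.0017927902806568335)
```

View pics/end.png

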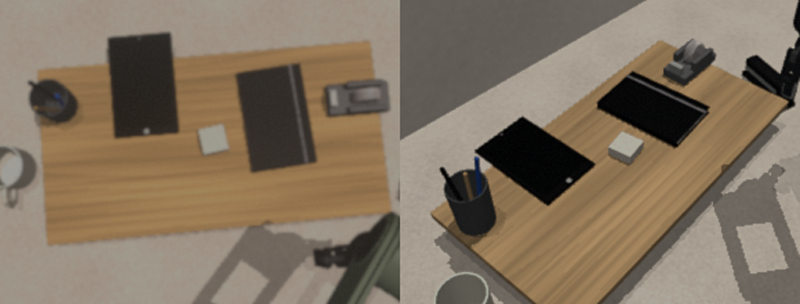

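The final picture shows the tablet square on the left, front at crop rows 35–40, clearly past the riser edge (~row 65), home dot at (146,131). The notes, notebook, pot and tape are in place and the hand is clear. Measured overhang is about 48–49 mm, with yaw error under 0.002 rad.

```bash
python3 -c "from bench import ctrl, optics; print(ctrl.close_job())"
```

```text
the job is handed in; nothing more can be done
None
```

I slid the tablet so it overhangs the riser's far edge by about 49 mm, square to within about 0.002 rad. The hand is drawn back, nothing else appears to have moved, and the job is handed in; no verdict came back.

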